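# Set up the strap jig and hold its sprung end stop at the length mark

### The arm

A 6-joint arm with a two-finger parallel gripper is mounted at the origin on the work surface. World frame = base frame: x ahead of the robot, y to its left, z up, the work surface at z = 0. Lengths are in m, angles in rad, forces in N, time in s.
With the tool pointing down it reaches from about 0.425 to 0.95 m from the base axis. Payload 3.5 kg.
Tool frame: the origin (TCP) lies at the very end of the fingers, on their centre line; the grasp point (between the pads) lies 19 mm behind it (ctrl.grip_point_offset is the distance from the TCP to the grasp point, in m); z points along the fingers, y is the line along which they close (so a half turn about z gives the same grasp; the last joint's range is limited). The gripper opens to 85 mm and grips with 20 to 120 N. Pads are 22 mm wide; open, the fingers measure 114 mm over their backs; the gripper's body (76 mm by 85 mm) begins 54 mm behind the grasp point. The pads swing forward as they close: fully open they stand 13 mm farther back than shut.
Start: joints at [-1.357, 0.286, 1.577, -0, 1.279, -0.15], TCP at [0.24, -0.631, 0.231] pointing down, gripper open.
Joint ranges: [-2.77, 2.77], [-0.9, 2.22], [0.21, 2.48], [-1.53, 4.67], [0.24, 2.81], [-2.84, 2.84]. Speed limits (rad/s): [2.79, 2.79, 3.14, 3.14, 3.14, 3.14].

### API

Orientations are given as a unit quaternion [x, y, z, w].
In Python, from plant import ctrl gives the robot as it stands. The module is installed in compiled form; this text tells all that it offers.
- The arm moves only by the shell command python3 -m pendant 'ROWS' [OPENING] [FORCE]. ROWS is JSON, a list of rows, each an object of numbers: "dx", "dy", "dz": the shift along the tool's x, y, z in cm; "twist": the turn about the tool's z in degrees. A call has 1 to 10 rows; each row is the pose to reach, as a shift and turn from the pose commanded when the call began, along the tool's axes at that moment; what a row does not reach only later rows make up. A row lasts 1/8 s, in which the tool goes at most 62.5 mm and 10.7 degrees, less where a joint would pass 70% of its speed; a pose out of reach is approached as far as the arm can. A call with a gripper value outside its range is refused whole. OPENING is the opening in per cent of the stroke, from 0 (shut) to 100 (fully open), set as the call begins (- or left out, the last holds). The fingers move at their own pace and stop on an object; FORCE is the grip in N (left out, the last holds). Time passes only in rows, so rows that repeat a pose let the fingers close. It gives the time, the measured TCP pose, the force, the opening and the grip force at its end, in the units of the state.
- ctrl.get_state(): the state, without advancing time (a new reading comes with each control period).
- ctrl.read_camera(name): name is "scene" or "top" or "wrist"; returns a dict with "img" (384x512x3 uint8, red, green, blue), "depth" (384x512 float32, m along the optical axis (not along the pixel's ray), 0 where there is no reading), "camera_matrix" (3x3 intrinsics, pixels), "xyz" and "rotation" of the camera in the world; the wrist camera has in their place "tool_from_camera" (4x4, takes a point from camera to tool coordinates, whose origin is the TCP and whose axes are the flange's). Camera axes: x right, y up, looking along -z (the intrinsics and any distortion apply to the point x, -y, -z); pixel columns grow to the right and rows downward; lengths in m; the calibration is good to about 2 mm. The wrist camera is an equidistant fisheye: a pixel r from the principal point sees the ray r / f radians off the axis. A picture is of the moment at which its call begins: read the wrist's pose just before it.
- ctrl.sign_off(): hands the job in; it is judged then, once.
The state is a dict: "time": time; "qpos": joint angles; "dq": joint speeds; "joint_efforts": joint torques, N m; "eef_pos": TCP position; "tcp_rot": TCP orientation; "contact_force": force on the tool from outside, world axes, zero at the start; "wrist_torque": the same for the moment, N m; "opening": opening from 0.0 (shut) to 1.0 (fully open); "finger_force": force on a finger pad.
Only numpy, scipy, OpenCV 4.12 (cv2) and the standard library are available. Lean on these libraries where they do the work, as an engineer would, in place of code of your own. Each camera call takes 0.05 s, during which the arm holds its last target. There are 200 camera calls.

### The job

Set up the strap jig for punching: drop the two loose steel pins one at a time into its pin block, the thin one in the narrow bore and the thick one in the wide bore, each down to the bottom and let go. Then take the end stop's upright knob, pull the sprung rod out until its pointer stands at the raised mark on the rail, and finish while still holding it there: letting go would let the spring pull it back. Leave the other things on the bench where they are.

Things in the scene. Friction and masses are not known exactly. Their poses are not given: they have to be found in the camera images.
- jig: fixed strap jig: base plate 140 (its x) x 400 (its y) x 12 mm, origin at the centre of its underside, on the bench, z up. Steel pin block 60 x 120 mm at x -30, y +125, top at 40 mm. Steel tube 28 mm dia along y at x +20, from y -35 to +90, axis at 36 mm height; the rod comes out of its -y end. Scale rail along y at x +56, 12 mm wide, top at 34 mm
- narrow_bore (a point): centre of the mouth of the 14.5 mm bore for the thin pin, on the block's top 40 mm above the bench; upright blind bore, 28 mm deep, slightly chamfered mouth. It lies at x -30, y +98 mm in the jig's frame
- wide_bore (a point): centre of the mouth of the 20.5 mm bore for the thick pin, likewise 28 mm deep; at x -30, y +152 mm in the jig's frame, 54 mm from the narrow bore
- thin_pin: loose steel pin standing on the bench: shaft 12 mm dia, 70 mm tall overall, with a wider grip head at the top, 20 mm dia and 25 mm tall (45 to 70 mm above its foot); 60 g. Origin at the centre of its foot, z up along the pin
- thick_pin: loose steel pin standing on the bench: shaft 18 mm dia, 70 mm tall overall, with a wider grip head at the top, 28 mm dia and 25 mm tall (45 to 70 mm above its foot); 110 g. Origin at the centre of its foot, z up along the pin
- stop_rod (a joint): how far the sprung rod is drawn out of the tube, m: 0 home (as it starts), up to 0.115; it grows as the rod moves along the jig's -y. The inner spring pulls it home with 3.5 N at 0, rising by 0.7 N for each 10 mm (about 10 N at 95 mm). It does not latch
- knob_top (a point): centre of the top of the rod's upright round wooden knob: 18 mm dia, from 46 to 100 mm above the bench, on a 20 mm steel cube on the 14 mm rod; moves with the rod. With the rod home it is at x +20, y -75 mm in the jig's frame. A flat stop tongue runs from the cube to the jig's -x side, top 39 mm above the bench
- pointer (a point): tip of the rod's pointer, a 4 mm wide bar that reaches from below the knob 26 mm towards the jig's +x, 42 mm above the bench; same y in the jig's frame as the knob's axis, moves with the rod
- mark (a point): the length mark: centre of the pointer-side face of a raised brass lug, 10 mm wide along the jig's y, on a dark rider clamped on the scale rail; 42 mm above the bench, fixed. The pointer is at the mark when both have the same y in the jig's frame (it stays 3 mm clear of the lug); the rod is then drawn out 55 to 95 mm
- rider: the dark steel rider, 22 x 26 x 26 mm, that carries the brass lug of the mark; clamped on the rail, fixed; axes parallel to the jig's, origin at the centre of its underside, at the same y as the mark
- spool: bystander, leave it: small bare wooden thread spool, 32 mm dia, 28 mm high
- flask: bystander, leave it: dark drinking flask with a steel cap, 70 mm dia, 220 mm high
- glue_jar: bystander, leave it: amber glue jar with a white lid, 56 mm dia, 70 mm high
- mallet: bystander, leave it: wooden mallet lying on its side, head 85 mm wide, about 200 mm long
- wood_block: bystander, leave it: wooden offcut, 90 x 50 x 35 mm
- awl: bystander, leave it: awl with a wooden handle, lying, 150 mm long

How it is judged:
By the outcome, as a careful person would: the job done as asked, in the order asked, and still so for the second after the job is handed in, while the arm keeps its last pose, push and grip.
It also fails if it takes over 58 s, if anything falls off the work surface, if the arm or the gripper's body presses on something with over 40 N, if the wrist force passes 120 N, or if a joint passes its speed limit or range.

## Working session

There is one attempt and no reset: what is moved stays moved. The work goes in short steps, Python scripts to look and compute and a shell command to move; the robot and the scene stay as the last step left them, time stands still between calls to the robot, and variables do not carry over. Pictures are saved under pics/ and viewed, at most 10 in all, crops included, and the job is handed in when it is done.

```bash
mkdir -p pics
cat > h.py <<'E'
import numpy as np, cv2
from plant import ctrl
def grab(n):
    s=ctrl.get_state(); c=ctrl.read_camera(n); return s,c
def save(c,f): cv2.imwrite(f,c["img"][:,:,::-1])
def ray(c,u,v):
    K=np.array(c["camera_matrix"]);R=np.array(c["rotation"])
    R=R if R.shape==(3,3) else __import__('scipy.spatial.transform',fromlist=['x']).Rotation.from_quat(R).as_matrix()
    d=np.array([(u-K[0,2])/K[0,0],-(v-K[1,2])/K[1,1],-1.0]); return np.array(c["xyz"]),R@d
def plane(c,u,v,z):
    o,d=ray(c,u,v); return o+d*(z-o[2])/d[2]
def dep(c,u,v):
    o,d=ray(c,u,v); return o+d*c["depth"][int(round(v)),int(round(u))]
E
python3 - <<'E'
from h import *
for n in("top","scene"):
    s,c=grab(n); save(c,f"pics/{n}1.png"); print(n,[(k,np.round(v,3).tolist()) for k,v in c.items() if k not in("img","depth")])
    np.savez(f"{n}1.npz",**{k:v for k,v in c.items()})
print(s)
E
```

```text
top [('camera_matrix', [[410.093, 0.0, 258.97], [0.0, 410.093, 191.88], [0.0, 0.0, 1.0]]), ('xyz', [0.281, -0.007, 1.579]), ('rotation', [-0.073, 0.06, 0.713, -0.695])]
scene [('camera_matrix', [[354.828, 0.0, 260.843], [0.0, 354.828, 196.664], [0.0, 0.0, 1.0]]), ('xyz', [1.085, 0.744, 0.661]), ('rotation', [0.143, 0.462, 0.842, 0.238])]
{'time': 0.05, 'qpos': array([-1.35697762e+00,  2.87162549e-01,  1.57817520e+00,  2.65614703e-05,
        1.27857817e+00, -1.49975414e-01]), 'dq': array([-0.00239536, -0.00019114,  0.00200637, -0.00060987,  0.00044724,
       -0.00014119]), 'joint_efforts': array([ 4.62219396e-04, -4.07553220e+01, -2.93926191e+01, -1.51378467e-04,
        3.61174505e-03,  1.04673560e-06]), 'eef_pos': array([ 0.24008996, -0.63016271,  0.22995022]), 'tcp_rot': array([ 9.83502324e-01,  1.80891763e-01, -2.43682288e-05, -1.16144966e-03]), 'contact_force': array([-1.0114151 , -0.19730968, -0.09611819]), 'wrist_torque': array([ 0.02612193, -0.00022144,  0.02180511]), 'finger_force': 0.0, 'opening': 1.0043133204590515}
```

View pics/top1.png

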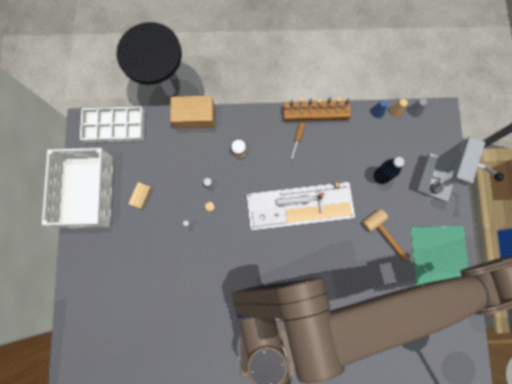

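View pics/scene1.png

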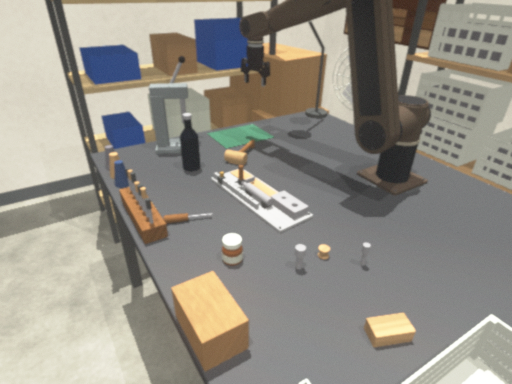

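The top view shows the jig at about (300,205), with its block on the left near (265,215) and the knob near (321,196). The pins stand at about (208,182) and (187,224), with the spool at (210,207) between them. The scene view shows the pins at (300,257), likely thick, and (366,254), likely thin.

Run:
```python
from h import *
c=dict(np.load("top1.npz"))
for n,u,v,z in [("pinA",208,182,.07),("pinB",187,224,.07),("spool",210,207,.028),("blkctr",269,215,.04),("knob",321,196,.1),("jar",238,147,.07),("cornerTL",247,192,.012),("TR",350,183,.012),("BR",354,217,.012),("BL",250,229,.012)]:
    print(n,plane(c,u,v,z).round(3),dep(c,u,v).round(3))
im=c["img"][160:240,170:365,::-1]
cv2.imwrite("pics/topcrop.png",cv2.resize(im,None,fx=4,fy=4,interpolation=cv2.INTER_CUBIC))
```

```text
pinA [0.612 0.207 0.07 ] [0.61  0.206 0.078]
pinB [0.455 0.285 0.07 ] [0.455 0.285 0.07 ]
spool [0.523 0.205 0.028] [0.524 0.206 0.022]
blkctr [ 0.484 -0.02   0.04 ] [ 0.484 -0.02   0.042]
knob [ 0.541 -0.211  0.1  ] [ 0.541 -0.211  0.1  ]
jar [0.746 0.092 0.07 ] [0.744 0.091 0.076]
cornerTL [0.58  0.063 0.012] [ 0.583  0.064 -0.   ]
TR [ 0.605 -0.338  0.012] [ 0.608 -0.341 -0.   ]
BR [ 0.472 -0.345  0.012] [ 0.472 -0.346  0.008]
BL [0.436 0.054 0.012] [0.437 0.054 0.004]
```

View pics/topcrop.png

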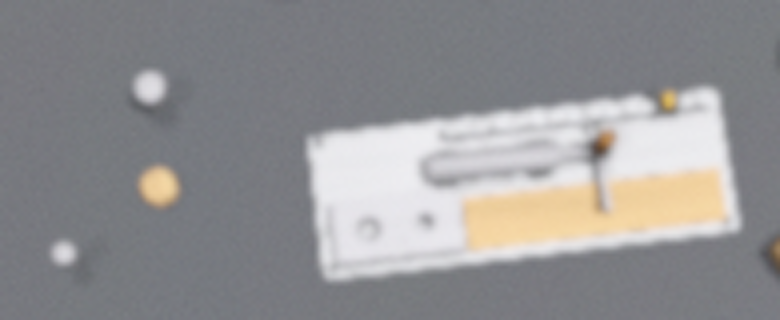

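The crop shows the wide bore at (370,228) and the narrow bore at (427,221) in 4x pixels. The lug is at (669,99) and the knob at (606,139). The thick pin stands at the upper left and the thin pin at the lower left. Jig yaw is about 4.3°. I'll move over the jig to measure with the wrist camera.

```bash
python3 -m pendant '[{"dx":46.9,"dy":-38.9,"twist":16.5},{"dx":46.9,"dy":-38.9,"twist":16.5},{"dx":46.9,"dy":-38.9,"twist":16.5},{"dx":46.9,"dy":-38.9,"twist":16.5},{"dx":46.9,"dy":-38.9,"twist":16.5},{"dx":46.9,"dy":-38.9,"twist":16.5},{"dx":46.9,"dy":-38.9,"twist":16.5},{"dx":46.9,"dy":-38.9,"twist":16.5},{"dx":46.9,"dy":-38.9,"twist":16.5},{"dx":46.9,"dy":-38.9,"twist":16.5}]'
python3 -m pendant '[{"dx":0},{"dx":0},{"dx":0}]'
cat >> h.py <<'E'
from scipy.spatial.transform import Rotation as Ro
def wray(s,c,u,v):
    K=np.array(c["camera_matrix"]);T=np.array(c["tool_from_camera"]);R=Ro.from_quat(s["tcp_rot"]).as_matrix()
    a=(u-K[0,2])/K[0,0];b=(v-K[1,2])/K[1,1];r=np.hypot(a,b)+1e-12
    d=np.array([np.sin(r)*a/r,-np.sin(r)*b/r,-np.cos(r)])
    return s["eef_pos"]+R@T[:3,3], R@T[:3,:3]@d
def wplane(s,c,u,v,z):
    o,d=wray(s,c,u,v); return o+d*(z-o[2])/d[2]
def wproj(s,c,p):
    K=np.array(c["camera_matrix"]);T=np.array(c["tool_from_camera"]);R=Ro.from_quat(s["tcp_rot"]).as_matrix()
    q=T[:3,:3].T@(R.T@(np.array(p)-s["eef_pos"])-T[:3,3]); r=np.hypot(q[0],q[1]);t=np.arctan2(r,-q[2])
    return K[0,2]+K[0,0]*t*q[0]/r, K[1,2]-K[1,1]*t*q[1]/r
E
python3 - <<'E'
from h import *
import pickle
s,c=grab("wrist"); save(c,"pics/w1.png"); pickle.dump((s,c),open("w1.pkl","wb"))
print(s["eef_pos"],s["tcp_rot"],c["camera_matrix"],c["tool_from_camera"])
E
```

```text
[ 0.24011068 -0.63020559  0.23004839] [ 9.83498571e-01  1.80912606e-01 -2.57715322e-05 -1.09047354e-03] [[297.31863964   0.         252.78619171]
 [  0.         297.31863964 187.93542437]
 [  0.           0.           1.        ]] [[-5.60861054e-04  9.49356618e-01  3.14200090e-01  8.01858784e-02]
 [ 9.99998338e-01  1.07744320e-03 -1.47045696e-03  1.48315956e-04]
 [-1.73452080e-03  3.14198743e-01 -9.49355645e-01 -1.41817372e-01]
 [ 0.00000000e+00  0.00000000e+00  0.00000000e+00  1.00000000e+00]]$[0]: bad value
$[0]: bad value
```

View pics/w1.png

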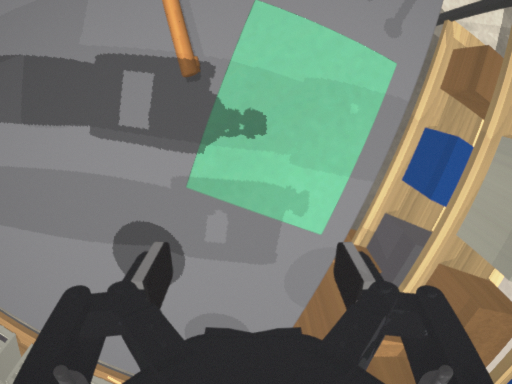

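The wrist view still shows the start pose, with the green mat at (290,120), because the pendant refused the rows. It probably needs all four keys in each row.

```bash
python3 -m pendant '[{"dx":46.9,"dy":-38.9,"dz":0,"twist":16.5},{"dx":46.9,"dy":-38.9,"dz":0,"twist":16.5},{"dx":46.9,"dy":-38.9,"dz":0,"twist":16.5},{"dx":46.9,"dy":-38.9,"dz":0,"twist":16.5},{"dx":46.9,"dy":-38.9,"dz":0,"twist":16.5},{"dx":46.9,"dy":-38.9,"dz":0,"twist":16.5},{"dx":46.9,"dy":-38.9,"dz":0,"twist":16.5},{"dx":46.9,"dy":-38.9,"dz":0,"twist":16.5},{"dx":46.9,"dy":-38.9,"dz":0,"twist":16.5},{"dx":46.9,"dy":-38.9,"dz":0,"twist":16.5}]'
```

```text
time: 1.4
eef_pos: [0.5407, -0.0979, 0.2311]
tcp_rot: [0.999, 0.039, -0.0, -0.0]
contact_force: [-0.0, -0.7, 0.4]
opening: 1.004
finger_force: 0.0
```

```bash
python3 -m pendant '[{"dx":0,"dy":0,"dz":0,"twist":0},{"dx":0,"dy":0,"dz":0,"twist":0}]'
python3 - <<'E'
from h import *
import pickle
s,c=grab("wrist"); save(c,"pics/w2.png"); pickle.dump((s,c),open("w2.pkl","wb"))
print(s["eef_pos"],s["tcp_rot"],(c["depth"]>0).mean())
E
```

```text
time: 1.65
eef_pos: [0.5398, -0.1005, 0.2309]
tcp_rot: [0.999, 0.038, -0.0, 0.0]
contact_force: [0.5, 1.0, -0.2]
opening: 1.0
finger_force: 0.0
[ 0.53976027 -0.10051549  0.23093337] [ 9.99272352e-01  3.81384863e-02 -4.64266972e-04  8.47554361e-05] 0.9959462483723959
```

View pics/w2.png

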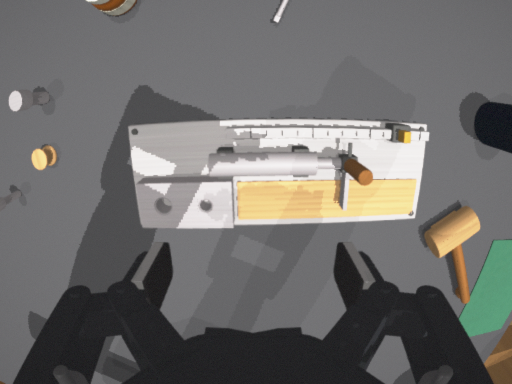

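The wrist view shows the whole jig. The wide bore is at (166,202), the narrow bore at (206,205), the knob top at (363,177) and the brass lug at (404,135).

Run:
```python
from h import *
import pickle
s,c=pickle.load(open("w2.pkl","rb")); im=c["img"]
g=cv2.cvtColor(im,cv2.COLOR_RGB2GRAY)
for n,u,v,z in [("wide",166,202,.04),("narrow",206,205,.04)]:
    k=8 if n=="wide" else 7
    a=g[v-k:v+k+1,u-k:u+k+1]; print(n); print(a)
hsv=cv2.cvtColor(im,cv2.COLOR_RGB2HSV)
m=cv2.inRange(hsv[120:150,390:420],(15,150,100),(30,255,255)); ys,xs=np.nonzero(m);print("lug px",xs.min()+390,xs.max()+390,ys.min()+120,ys.max()+120,len(xs),plane and wplane(s,c,xs.mean()+390,ys.mean()+120,.045))
for n,u,v,z in [("wide",166,202,.04),("narrow",206,205,.04),("knob",364,177,.1),("TL",130,126,.012),("TR",425,122,.012),("BL",140,228,.012),("thinHead",None,None,.07),("thickHead",15,101,.07)]:
    if u: print(n,wplane(s,c,u,v,z).round(4))
t=dict(np.load("top1.npz"))
for n,u,v in [("thick",208,182),("thin",187,224)]:
    print(n,plane(t,u,v,.07))
    a=t["img"][v-6:v+7,u-6:u+7].mean(2).astype(int); print(a)
```

```text
wide
[[159 160 163 164 167 193 223 175 165 161 159 161 161 159 160 160 160]
 [160 160 159 160 160 166 184 164 161 161 160 161 160 159 160 159 161]
 [158 156 157 156 157 156 159 158 160 159 158 160 157 160 160 161 160]
 [153 146 142 137 133 140 146 152 159 159 160 157 159 160 161 159 160]
 [132 120 117 116 120 128 142 142 145 149 155 157 157 158 156 156 158]
 [120 103  99 102 116 125 150 152 149 145 144 153 156 157 156 157 159]
 [100  98  95  97 114 121 147 152 152 148 144 145 152 157 156 157 157]
 [ 95  95  95  95 104 120 144 150 150 152 149 140 141 153 155 155 155]
 [ 95  96  96  96  98 111 144 150 152 151 149 149 146 152 156 155 157]
 [ 95  95  96  96  98 103 125 146 151 151 153 150 148 149 154 158 158]
 [ 96  96  97  97  99  99 105 126 144 148 149 150 149 148 154 157 158]
 [ 93  97  97 100 100  99 100 104 109 121 135 136 137 139 149 155 153]
 [ 95  95  98  99  99 101 101 104 103 106 106 108 110 126 145 153 155]
 [ 96  99  98 100 103 103 102 103 102 103 103 105 108 125 146 156 157]
 [ 99  98  98  99 104 102 103 103 105 104 104 105 110 129 148 155 155]
 [105 100  99 100 102 104 104 
[... 2149 characters left out ...]
24 124 124 123 122 122 122 121 123 123]
 [120 123 123 129 133 133 129 125 124 121 123 121 120]
 [123 125 137 151 163 162 150 134 124 122 121 118 117]
 [123 134 156 180 193 192 180 154 131 119 121 118 116]
 [125 142 174 199 210 212 199 172 138 122 116 116 113]
 [125 144 178 203 215 217 205 177 138 119 115 115 115]
 [123 138 168 194 208 208 195 166 132 114 111 114 115]
 [124 129 148 169 182 182 167 142 119 109 111 115 117]
 [123 124 127 139 144 142 134 120 114 108 110 114 119]
 [125 121 123 122 122 118 116 115 110 109 110 114 120]
 [122 121 121 121 122 121 119 114 110 111 108 110 115]
 [122 121 121 123 123 121 122 115 113 110 111 113 116]
 [122 123 121 123 123 122 121 116 113 113 112 116 119]]
```

Both views agree on the pins: thick at (0.611–0.613, 0.207), thin at (0.455, 0.285). Next I'll move to a standoff near the thin pin to measure it up close.

```bash
python3 -m pendant '[{"dx":-11.5,"dy":-39.6,"dz":5,"twist":0},{"dx":-11.5,"dy":-39.6,"dz":5,"twist":0},{"dx":-11.5,"dy":-39.6,"dz":5,"twist":0},{"dx":-11.5,"dy":-39.6,"dz":5,"twist":0},{"dx":-11.5,"dy":-39.6,"dz":5,"twist":0},{"dx":-11.5,"dy":-39.6,"dz":5,"twist":0},{"dx":-11.5,"dy":-39.6,"dz":5,"twist":0},{"dx":-11.5,"dy":-39.6,"dz":5,"twist":0},{"dx":-11.5,"dy":-39.6,"dz":5,"twist":0},{"dx":-11.5,"dy":-39.6,"dz":5,"twist":0}]'
cat >> h.py <<'E'
def head(s,c,p,rad):
    """bright head top near predicted p: contour of bright blob at height p[2]; returns center from top-disc points"""
    u,v=wproj(s,c,p); im=c["img"]; g=cv2.cvtColor(im,cv2.COLOR_RGB2HSV); print("pred px",u,v)
    m=((g[:,:,1]<40)&(g[:,:,2]>165)).astype(np.uint8)
    cs,_=cv2.findContours(m,cv2.RETR_EXTERNAL,cv2.CHAIN_APPROX_NONE)
    for k in cs:
        if cv2.contourArea(k)<60: continue
        (x,y),r=cv2.minEnclosingCircle(k)
        if np.hypot(x-u,y-v)<60:
            P=np.array([wplane(s,c,a[0][0],a[0][1],p[2]) for a in k])
            print("blob",round(x,1),round(y,1),round(r,1),cv2.contourArea(k),"bbox",cv2.boundingRect(k),"xyz",P.min(0).round(4),P.max(0).round(4),"mid",((P.min(0)+P.max(0))/2).round(4))
    d=c["depth"];
E
python3 - <<'E'
from h import *
import pickle
s,c=grab("wrist"); save(c,"pics/w3.png"); pickle.dump((s,c),open("w3.pkl","wb"))
print(s["eef_pos"],s["tcp_rot"],s["time"]); head(s,c,(.455,.285,.07),.01)
u,v=map(int,wproj(s,c,(.455,.285,.07)))
cv2.imwrite("pics/w3c.png",cv2.resize(c["img"][max(v-75,0):v+75,max(0,u-100):u+100,::-1],None,fx=4,fy=4))
E
```

```text
time: 2.95
eef_pos: [0.3963, 0.2845, 0.1816]
tcp_rot: [0.999, 0.037, 0.0, 0.0]
contact_force: [-0.3, -0.1, 0.5]
opening: 1.0
finger_force: 0.0
[0.39632205 0.28449027 0.18158796] [9.99329465e-01 3.66132016e-02 3.03912801e-04 4.18196427e-05] 2.95
pred px 256.41011601933866 118.52062806388928
blob 250.6 114.6 11.5 376.5 bbox (240, 104, 23, 22) xyz [0.4489 0.2804 0.07  ] [0.4672 0.2993 0.07  ] mid [0.4581 0.2899 0.07  ]
```

View pics/w3c.png

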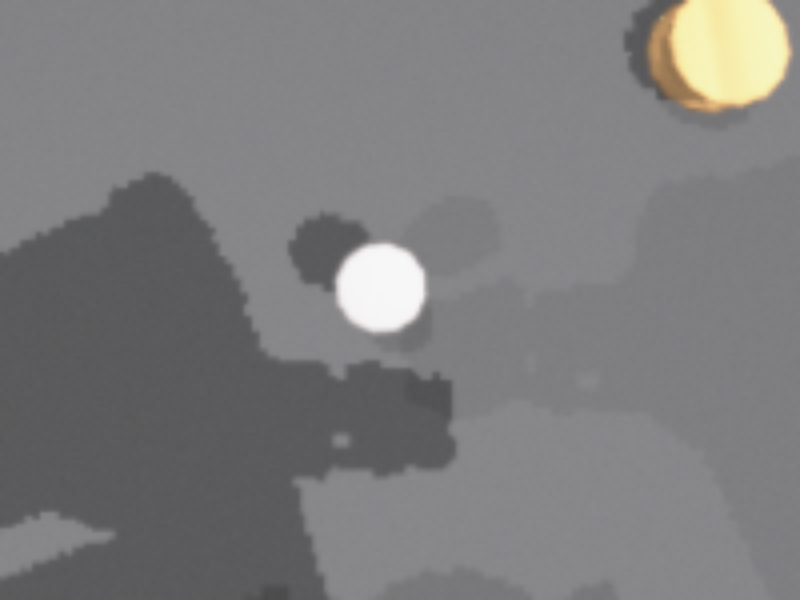

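The crop shows the thin pin's head as a clean disc at (250.6,114.6) in the full picture. It measures 19–20 mm, as specified, and sits at (0.458, 0.290).

```bash
python3 -m pendant '[{"dx":6.2,"dy":-0.1,"dz":0,"twist":0},{"dx":6.2,"dy":-0.1,"dz":5,"twist":0},{"dx":6.2,"dy":-0.1,"dz":10,"twist":0},{"dx":6.2,"dy":-0.1,"dz":14,"twist":0},{"dx":6.2,"dy":-0.1,"dz":14,"twist":0},{"dx":6.2,"dy":-0.1,"dz":14,"twist":0}]'
python3 -m pendant '[{"dx":0,"dy":0,"dz":0,"twist":0},{"dx":0,"dy":0,"dz":0,"twist":0},{"dx":0,"dy":0,"dz":0,"twist":0},{"dx":0,"dy":0,"dz":0,"twist":0},{"dx":0,"dy":0,"dz":0,"twist":0},{"dx":0,"dy":0,"dz":0,"twist":0}]' 0 50
```

```text
time: 3.75
eef_pos: [0.4587, 0.2915, 0.043]
tcp_rot: [0.999, 0.037, 0.001, -0.0]
contact_force: [-0.3, -0.3, 1.0]
opening: 0.998
finger_force: 0.0
time: 4.5
eef_pos: [0.4576, 0.2916, 0.0419]
tcp_rot: [0.999, 0.038, 0.0, -0.0]
contact_force: [-1.1, -1.0, 6.1]
opening: 0.215
finger_force: 48.7
```

The grip is good, with the opening consistent with the 20 mm head. I'll lift and go to a standoff at the narrow bore.

```bash
python3 -m pendant '[{"dx":0,"dy":0,"dz":-5,"twist":0},{"dx":0,"dy":2,"dz":-11,"twist":0},{"dx":-4.5,"dy":34.1,"dz":-11,"twist":0},{"dx":-4.5,"dy":34.1,"dz":-11,"twist":0},{"dx":-4.5,"dy":34.1,"dz":-11,"twist":0},{"dx":-4.5,"dy":34.1,"dz":-11,"twist":0},{"dx":-4.5,"dy":34.1,"dz":-11,"twist":0},{"dx":-4.5,"dy":34.1,"dz":-11,"twist":0},{"dx":-4.5,"dy":34.1,"dz":-11,"twist":0},{"dx":-4.5,"dy":34.1,"dz":-11,"twist":0}]'
python3 -m pendant '[{"dx":0,"dy":0,"dz":0,"twist":0},{"dx":0,"dy":0,"dz":0,"twist":0}]'
python3 - <<'E'
from h import *
import pickle
s,c=grab("wrist"); save(c,"pics/w4.png"); pickle.dump((s,c),open("w4.pkl","wb"))
print(s["eef_pos"],s["tcp_rot"],s["time"]); 
for p in [(.484,-.0487,.04),(.4838,.0018,.04)]: print(wproj(s,c,p))
E
```

```text
time: 5.75
eef_pos: [0.4379, -0.0506, 0.1508]
tcp_rot: [0.999, 0.039, -0.0, -0.0]
contact_force: [0.1, 0.3, -0.9]
opening: 0.218
finger_force: 49.2
time: 6.0
eef_pos: [0.4382, -0.0509, 0.1512]
tcp_rot: [0.999, 0.039, -0.0, -0.0]
contact_force: [-1.1, -0.4, 0.2]
opening: 0.219
finger_force: 49.2
[ 0.43817497 -0.05092125  0.15123534] [ 9.99242924e-01  3.89046125e-02 -6.27031679e-05 -8.32644756e-05] 6.0
(np.float64(253.57718154569338), np.float64(133.19840575602979))
(np.float64(195.15483198022955), np.float64(129.66947734601254))
```

View pics/w4.png

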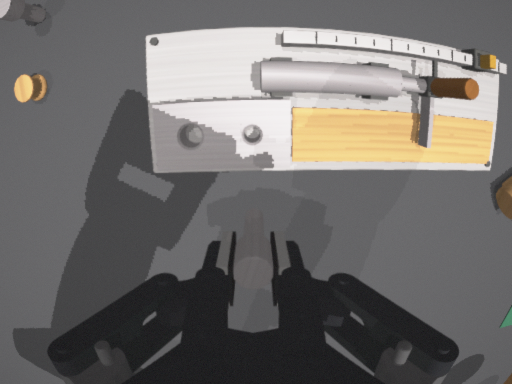

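The wrist view shows the narrow bore at about (252,133), the wide one at about (192,134), and the held pin's foot near (254,210).

```bash
cat >> h.py <<'E'
def bore(s,c,p,rad,thr):
    """rim: for radial directions around predicted centre, outermost strong dark->bright step; fit circle on plane z"""
    g=cv2.cvtColor(c["img"],cv2.COLOR_RGB2GRAY).astype(np.float32); ctr=np.array(p,float)
    for it in range(6):
        P=[]
        for a in np.linspace(0,2*np.pi,72,endpoint=False):
            rs=np.linspace(rad*.55,rad*1.5,60)
            uv=np.array([wproj(s,c,ctr+[r*np.cos(a),r*np.sin(a),0]) for r in rs],np.float32)
            pr=cv2.remap(g,uv[None,:,0].copy(),uv[None,:,1].copy(),cv2.INTER_LINEAR)[0]
            pr=cv2.GaussianBlur(pr[None],(9,1),0)[0]; dg=np.gradient(pr); i=int(np.argmax(dg))
            if dg[i]>thr: P.append((ctr+[rs[i]*np.cos(a),rs[i]*np.sin(a),0])[:2])
        P=np.array(P)
        for _ in range(3):
            A=np.c_[2*P,np.ones(len(P))]; x=np.linalg.lstsq(A,(P**2).sum(1),rcond=None)[0]; r=np.sqrt(x[2]+x[0]**2+x[1]**2)
            e=np.abs(np.hypot(*(P-x[:2]).T)-r); P=P[e<max(.0012,2*np.median(e))] if len(P)>10 else P
        ctr[:2]=x[:2]
    return ctr.round(4),round(r*1000,2),len(P),e.mean().round(5)
E
python3 - <<'E'
from h import *
import pickle
s,c=pickle.load(open("w4.pkl","rb"))
g=cv2.cvtColor(c["img"],cv2.COLOR_RGB2GRAY)
n=bore(s,c,wplane(s,c,252.5,133,.04),.00725,1.);w=bore(s,c,wplane(s,c,192,134,.04),.01025,.7)
print(n,w,w[0]-n[0],np.linalg.norm((w[0]-n[0])),np.degrees(np.arctan2(-(w[0]-n[0])[0],(w[0]-n[0])[1])))
print(wproj(s,c,n[0]),wproj(s,c,w[0]))
print(g[122:146,240:266]); print(g[120:148:1,178:208])
E
```

```text
(array([ 0.4837, -0.0478,  0.04  ]), np.float64(8.2), 72, np.float64(0.00045)) (array([0.4798, 0.0056, 0.04  ]), np.float64(11.64), 55, np.float64(0.00038)) [-0.0039  0.0534  0.    ] 0.053542226326517284 4.177106968902226
(np.float64(252.4994899169088), np.float64(133.46340783895025)) (np.float64(190.7006750723873), np.float64(133.99968980316848))
[[236 236 236 236 237 236 237 236 236 237 237 237 237 238 237 237 238 238
  238 238 238 239 239 239 239 239]
 [232 232 235 235 235 236 235 235 235 235 234 232 231 234 236 236 236 237
  237 237 237 238 238 239 238 238]
 [228 228 234 235 235 235 236 234 228 222 217 210 209 214 219 225 230 235
  238 238 238 238 238 238 239 239]
 [232 233 235 235 235 234 230 219 206 194 186 183 181 180 183 181 200 222
  234 238 238 239 238 239 239 239]
 [234 234 235 235 231 223 209 191 186 186 188 189 186 167 157 154 169 184
  212 228 236 237 238 238 238 238]
 [234 234 233 230 215 194 187 186 190 195 195 198 193 158 139 138 154 165
  165 195 230 236 236 237 237 237]
 [232 232 231 221 197 185 187 192 193 196 207 214 200 157 133 133 137 146
  158 177 215 233 237 
[... 4667 characters left out ...]
 94  97 105 115 121 125
  127 125 122 121 128 132 135 143 148 149 148 146]
 [140 128 122 119 104  93  92  91  93  95  93  93  95  95  93  99 102 107
  106 107 103 117 130 134 144 150 151 151 151 152]
 [147 136 128 126 116 103  93  90  90  95  94  96  94  94  95  95  95  96
   97  98 106 123 134 142 150 151 152 152 153 152]
 [150 146 136 130 125 118 105  97  95  95  95  95  96  94  95  95  95  98
   99 111 122 131 136 146 149 150 152 151 150 152]
 [150 150 144 135 127 125 120 115 107 102  96  93  97  97  94  97  99 105
  117 127 131 138 144 148 149 149 149 151 148 146]
 [148 149 148 142 137 128 123 125 122 118 110 110 110 109 110 114 118 124
  128 131 138 144 147 150 149 148 148 150 148 148]]
```

Run:
```python
from h import *
import pickle
s,c=pickle.load(open("w4.pkl","rb"))
g=cv2.cvtColor(c["img"],cv2.COLOR_RGB2GRAY)
for r in range(202,290,4): print(r,g[r,238:272])
p0=s["eef_pos"]
for z in(.042,-.003,-.028): print(z,wproj(s,c,p0+[0,0,-z]),wproj(s,c,p0+[0,.006,-z]),wproj(s,c,p0+[.006,0,-z]))
```

```text
202 [94 97 96 97 98 95 96 95 97 96 95 95 95 96 96 95 96 96 96 96 97 96 98 98
 95 95 96 96 96 97 96 98 97 98]
206 [98 96 96 98 95 96 97 97 96 97 96 98 96 96 97 96 94 97 97 94 96 97 97 96
 96 97 96 94 95 97 95 97 96 95]
210 [96 96 96 95 97 95 96 97 96 94 95 97 95 94 93 95 96 98 98 95 95 94 94 94
 98 95 96 97 97 97 97 98 96 98]
214 [98 96 96 96 95 96 96 96 95 95 94 96 96 96 96 94 98 97 97 97 94 94 91 90
 93 94 97 97 99 96 97 94 96 96]
218 [96 97 96 95 97 95 95 94 94 96 96 94 96 90 92 92 93 95 94 93 92 91 88 88
 89 94 96 96 97 96 98 97 95 96]
222 [95 97 99 97 97 98 94 92 89 91 93 95 93 91 92 92 94 92 91 93 92 93 92 88
 90 93 94 96 97 96 96 97 97 96]
226 [97 96 97 96 95 95 91 91 92 91 90 91 93 89 91 93 89 94 92 92 89 92 91 90
 91 92 96 95 96 96 97 95 97 96]
230 [96 97 96 98 96 95 92 92 91 90 90 90 92 92 90 95 93 92 92 90 91 92 91 91
 89 90 93 95 96 94 94 96 94 94]
234 [97 96 95 96 96 92 90 90 91 91 91 91 88 88 90 89 88 91 91 90 92 90 90 90
 87 88 94 96 96 98 95 93 60 36]
238 [97 92 91 89 88 89 89 90 89 92 92 90 89 88 87 90 92 91 91 92 90 89 89 89
 89 89 89 90 89 94 96 94 59 35]
242 [87 89
[... 1467 characters left out ...]
 101 100  99  98  99  99  97  98  99
  97 100 100  96  99  98 100 100 101 101 103 101 101 102 101  82]
0.042 (np.float64(251.98893850482554), np.float64(215.43205015323102)) (np.float64(243.10316146155228), np.float64(214.79847462563998)) (np.float64(252.67527713111338), np.float64(207.20882824264018))
-0.003 (np.float64(251.91689280601892), np.float64(248.89454290852535)) (np.float64(240.7368606961745), np.float64(248.1262740968264)) (np.float64(252.78166617061686), np.float64(239.1121174853122))
-0.028 (np.float64(251.8638205692258), np.float64(275.6479288268061)) (np.float64(238.89144254637878), np.float64(274.7880693442996)) (np.float64(252.86882206094398), np.float64(264.9500104203148))
```

```bash
cat >> h.py <<'E'
def wpt(s,c,u,v):
    o,d=wray(s,c,u,v); T=np.array(c["tool_from_camera"]);R=Ro.from_quat(s["tcp_rot"]).as_matrix()
    ax=-(R@T[:3,:3])[:,2]; return o+d*c["depth"][v,u]/(d@ax)
def tool(s,p): return Ro.from_quat(s["tcp_rot"]).as_matrix().T@(np.array(p)-s["eef_pos"])
E
python3 - <<'E'
from h import *
import pickle
s,c=pickle.load(open("w4.pkl","rb"))
for r in range(204,262,4): print(r,(1000*tool(s,wpt(s,c,253,r))).round(1))
for r in (222,230): print(r,[tuple((1000*tool(s,wpt(s,c,u,r))).round(1)) for u in range(240,268,2)])
E
```

```text
204 [-34.6   0.9 151.5]
208 [ 6.   0.7 40.6]
212 [ 7.   0.7 31.5]
216 [ 6.6  0.7 25.9]
220 [ 6.3  0.6 20.8]
224 [ 6.2  0.6 15.2]
228 [7.  0.6 8.3]
232 [6.4 0.6 4.5]
236 [10.   0.6 -7.1]
240 [ 10.1   0.6 -11.6]
244 [ 10.8   0.5 -17. ]
248 [ 10.2   0.5 -19.8]
252 [ 10.5   0.5 -24. ]
256 [ 10.5   0.5 -27.5]
260 [  7.9   0.5 -26.9]
222 [(np.float64(-57.0), np.float64(-13.3), np.float64(154.5)), (np.float64(-56.2), np.float64(-11.0), np.float64(152.7)), (np.float64(2.4), np.float64(-4.9), np.float64(26.2)), (np.float64(4.4), np.float64(-3.6), np.float64(21.9)), (np.float64(6.0), np.float64(-2.3), np.float64(18.4)), (np.float64(6.3), np.float64(-1.1), np.float64(18.0)), (np.float64(6.3), np.float64(0.0), np.float64(17.8)), (np.float64(6.3), np.float64(1.2), np.float64(17.8)), (np.float64(6.1), np.float64(2.4), np.float64(18.4)), (np.float64(5.9), np.float64(3.6), np.float64(18.7)), (np.float64(4.7), np.float64(4.9), np.float64(21.2)), (np.float64(2.9), np.float64(6.2), np.float64(25.2)), (np.float64(-56.0), np.float64(12.9), np.float64(152.3)), (np.float64(-56.0), np.float64(15.1), np.float64(152.3))]
230 [(np.float64(-65.6), np.float64(-13.4), np.float64(152.0)), (np.float64(-65.9), np.float64(-11.2), np.float64(152.8)), (np.float64(3.5), np.float64(-4.6), np.float64(12.8)), (np.float64(4.6), np.float64(-3.4), np.float64(10.7)), (np.float64(6.1), np.float64(-2.2), np.float64(7.5)), (np.float64(6.1), np.float64(-1.1), np.float64(7.6)), (np.float64(6.6), np.float64(0.0), np.float64(6.6)), (np.float64(6.7), np.float64(1.2), np.float64(6.4)), (np.float64(6.5), np.float64(2.3), np.float64(6.8)), (np.float64(5.3), np.float64(3.4), np.float64(9.3)), (np.float64(5.3), np.float64(4.6), np.float64(9.3)), (np.float64(3.3), np.float64(5.8), np.float64(13.2)), (np.float64(-65.6), np.float64(13.0), np.float64(152.0)), (np.float64(-66.0), np.float64(15.3), np.float64(152.8))]
```

The depth data show the pin upright, with its axis at tool (+0.4, +0.7) mm and its foot 41 mm beyond the TCP. Next I'll stand it above the narrow bore.

```bash
python3 -m pendant '[{"dx":4.5,"dy":-0.03,"dz":0,"twist":0},{"dx":4.5,"dy":-0.03,"dz":3,"twist":0},{"dx":4.5,"dy":-0.03,"dz":5.8,"twist":0},{"dx":4.5,"dy":-0.03,"dz":5.8,"twist":0},{"dx":4.5,"dy":-0.03,"dz":5.8,"twist":0}]'
python3 -c "
from h import *
s=[ (ctrl.read_camera('wrist'),ctrl.get_state())[1] for i in range(4)]
for q in s: print(q['eef_pos'].round(4),(1000*tool(q,[.48325,-.0471,.04])).round(1))"
```

```text
time: 6.68
eef_pos: [0.4837, -0.0483, 0.0943]
tcp_rot: [0.999, 0.038, 0.001, 0.0]
contact_force: [0.4, -0.2, -0.0]
opening: 0.213
finger_force: 49.2
[ 0.484  -0.0484  0.0948] [-0.8 -1.4 54.8]
[ 0.4841 -0.0485  0.095 ] [-0.9 -1.5 55. ]
[ 0.484  -0.0485  0.0949] [-0.8 -1.6 54.9]
[ 0.4839 -0.0485  0.0948] [-0.7 -1.5 54.8]
```

```bash
python3 -m pendant '[{"dx":-0.08,"dy":-0.15,"dz":0,"twist":0},{"dx":-0.08,"dy":-0.15,"dz":0.8,"twist":0},{"dx":-0.08,"dy":-0.15,"dz":0.8,"twist":0}]'
python3 - <<'E'
from h import *
import pickle
s,c=grab("wrist"); pickle.dump((s,c),open("w5.pkl","wb"))
print(s["eef_pos"],(1000*tool(s,[.48325,-.0471,.04])).round(1),(1000*tool(s,bore(s,c,[.4837,-.0478,.04],.00725,1.)[0])).round(1))
for r in (215,225): print(r,[tuple((1000*tool(s,wpt(s,c,u,r))).round(1).tolist()) for u in range(242,268,2)])
u,v=map(int,wproj(s,c,[.4837,-.0478,.04]));print(u,v)
cv2.imwrite("pics/w5c.png",cv2.resize(c["img"][v-60:v+60,u-80:u+80,::-1],None,fx=5,fy=5))
E
```

```text
time: 7.25
eef_pos: [0.4813, -0.0466, 0.0844]
tcp_rot: [0.999, 0.038, -0.001, -0.0]
contact_force: [-0.5, -0.0, -0.1]
opening: 0.216
finger_force: 49.2
[ 0.48131119 -0.0465735   0.08438889] [ 2.   0.7 44.4] [ 0.8  1.4 44.4]
215 [(-1.3, -6.9, 45.8), (-2.3, -5.6, 48.1), (4.2, -3.8, 33.2), (5.9, -2.5, 29.1), (6.5, -1.2, 27.8), (6.0, 0.0, 28.9), (6.4, 1.3, 27.9), (6.0, 2.5, 29.0), (5.5, 3.8, 30.1), (5.1, 5.1, 31.1), (2.6, 6.6, 36.7), (-2.0, 8.3, 47.4), (-1.1, 9.6, 45.3)]
225 [(-8.5, -6.9, 44.8), (2.8, -4.8, 21.1), (5.3, -3.5, 15.9), (5.3, -2.3, 15.8), (6.2, -1.1, 14.0), (6.7, 0.0, 13.0), (6.7, 1.2, 12.8), (6.6, 2.3, 13.1), (6.0, 3.5, 14.3), (5.2, 4.7, 15.9), (2.7, 6.1, 21.4), (-8.8, 8.3, 45.4), (-8.4, 9.7, 44.5)]
254 210
```

View pics/w5c.png

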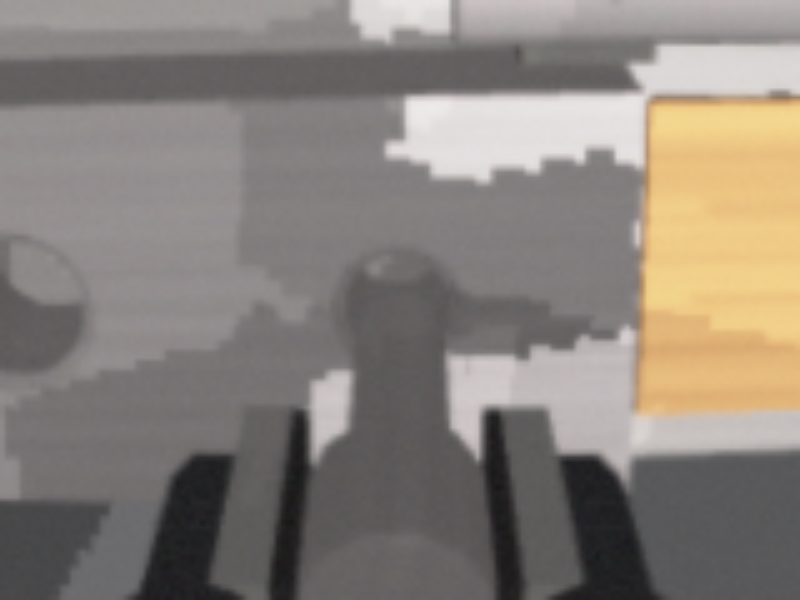

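The crop shows the pin's foot sitting over the narrow bore's rim, with the ring at x 335–455 and the shaft at 352–448. I'll check the fore-aft offset with a settled reading.

```bash
python3 -m pendant '[{"dx":0,"dy":0,"dz":0,"twist":0},{"dx":0,"dy":0,"dz":0,"twist":0}]' | sed -n 2,4p
python3 - <<'E'
from h import *
import pickle
for k in range(2):
    s,c=grab("wrist"); pickle.dump((s,c),open("w6.pkl","wb"))
    print(s["eef_pos"].round(4),s["tcp_rot"].round(4),(1000*tool(s,[.4837,-.0478,.04])).round(1))
g=cv2.cvtColor(c["img"],cv2.COLOR_RGB2GRAY)
print(g[192:216,238:270])
for q in [(253,198.6),(241,207),(265,207)]: print((1000*tool(s,wplane(s,c,*q,.04))).round(1))
E
```

```text
eef_pos: [0.4822, -0.0469, 0.0854]
tcp_rot: [0.999, 0.038, 0.0, 0.0]
contact_force: [-0.4, -0.6, -1.2]
[ 0.4822 -0.0469  0.0854] [9.993e-01 3.790e-02 1.000e-04 0.000e+00] [ 1.4  1.  45.4]
[ 0.4822 -0.0469  0.0854] [9.993e-01 3.790e-02 1.000e-04 0.000e+00] [ 1.4  1.  45.4]
[[131 130 132 131 130 131 130 131 131 130 130 132 129 132 130 129 130 130
  130 131 130 131 129 130 131 130 130 130 129 131 129 128]
 [130 130 130 130 129 132 131 130 132 129 130 129 129 129 131 131 129 130
  129 130 130 129 132 130 131 129 129 129 128 130 128 127]
 [129 128 129 130 130 129 130 131 130 129 129 130 130 128 129 130 129 128
  128 128 130 128 129 129 128 131 128 129 127 128 129 128]
 [128 129 128 129 128 130 128 128 129 129 130 129 130 128 130 127 129 129
  131 129 129 129 130 129 129 129 126 129 128 126 128 128]
 [129 129 129 130 130 129 127 129 130 130 129 128 129 129 130 130 129 128
  129 130 130 128 129 128 128 128 126 127 128 128 128 127]
 [128 129 130 130 130 130 128 129 128 129 129 128 129 129 129 130 129 129
  129 129 129 127 129 128 129 128 127 128 128 127 127 127]
 [127 128 127 127 128 127 128
[... 1716 characters left out ...]
2 104  93  90  88  88  93  92  94  95  95  96  98  96  97
   97  96  94  94  92  90  88  93  96  95  98  99  99 100]
 [122 114 105 109 102  92  90  93  93  95  96  95  94  96  96  95  96  97
   95  96  96  94  92  89  91  94  97  97  97 100  98  99]
 [113 110 104 105 100  88  88  91  93  94  94  96  98  95  97  95  97  97
   97  96  96  93  91  89  92  97  99  99  98 101 100  99]
 [118 112 108 103 100  93  90  90  95  97  93  97  95  96  95  96  96  95
   96  99  95  93  92  90  91  96  98 102 102 105 102 102]
 [119 115 108 102 101  96  92  92  95  95  96  96  95  95  94  98  94  97
   97  97  96  95  91  91  88  96  99 107 111 106 102 104]]
[10.8  0.7 45.4]
[ 4.8 -7.4 45.4]
[ 4.7  8.8 45.4]
```

The ring agrees with the earlier fix: the bore is at tool (+1.4, +1.0) and the pin at (+0.5, +0.8). I'll shift +0.9 mm and go down gently.

```bash
python3 -m pendant '[{"dx":0.09,"dy":0.02,"dz":0,"twist":0},{"dx":0.09,"dy":0.02,"dz":0.4,"twist":0},{"dx":0.09,"dy":0.02,"dz":0.8,"twist":0},{"dx":0.09,"dy":0.02,"dz":1.0,"twist":0},{"dx":0.09,"dy":0.02,"dz":1.2,"twist":0},{"dx":0.09,"dy":0.02,"dz":1.2,"twist":0}]'
```

```text
time: 8.4
eef_pos: [0.4828, -0.0469, 0.0731]
tcp_rot: [0.999, 0.038, -0.0, -0.0]
contact_force: [-0.1, -0.8, -0.5]
opening: 0.217
finger_force: 49.2
```

It has gone 8 mm into the bore without resistance. I'll continue to the bottom.

```bash
python3 -m pendant '[{"dx":0,"dy":0,"dz":0.6,"twist":0},{"dx":0,"dy":0,"dz":1.2,"twist":0},{"dx":0,"dy":0,"dz":1.7,"twist":0},{"dx":0,"dy":0,"dz":2.0,"twist":0},{"dx":0,"dy":0,"dz":2.0,"twist":0},{"dx":0,"dy":0,"dz":2.0,"twist":0}]'
```

```text
time: 9.15
eef_pos: [0.4832, -0.047, 0.0539]
tcp_rot: [0.999, 0.038, -0.0, -0.0]
contact_force: [-1.7, 1.0, 5.3]
opening: 0.217
finger_force: 49.8
```

```bash
python3 -m pendant '[{"dx":0,"dy":0,"dz":0,"twist":0},{"dx":0,"dy":0,"dz":0,"twist":0},{"dx":0,"dy":0,"dz":0,"twist":0},{"dx":0,"dy":0,"dz":0,"twist":0}]' 70 | tail -3
python3 -m pendant '[{"dx":0,"dy":0,"dz":-3,"twist":0},{"dx":0,"dy":0,"dz":-7,"twist":0},{"dx":0,"dy":0,"dz":-12.6,"twist":0},{"dx":9.3,"dy":-24.3,"dz":-12.6,"twist":0},{"dx":9.3,"dy":-24.3,"dz":-12.6,"twist":0},{"dx":9.3,"dy":-24.3,"dz":-12.6,"twist":0},{"dx":9.3,"dy":-24.3,"dz":-12.6,"twist":0},{"dx":9.3,"dy":-24.3,"dz":-12.6,"twist":0},{"dx":9.3,"dy":-24.3,"dz":-12.6,"twist":0},{"dx":9.3,"dy":-24.3,"dz":-12.6,"twist":0}]' 100
python3 -m pendant '[{"dx":0,"dy":0,"dz":0,"twist":0},{"dx":0,"dy":0,"dz":0,"twist":0}]' | sed -n 2,3p
python3 - <<'E'
from h import *
import pickle
s,c=grab("wrist"); pickle.dump((s,c),open("w7.pkl","wb"))
print(s["eef_pos"],s["time"]); head(s,c,(.612,.207,.07),.014)
p=wproj(s,c,(.4837,-.0478,.082)); print(p)
E
```

```text
contact_force: [0.1, 0.5, 0.0]
opening: 0.707
finger_force: 0.0
time: 10.9
eef_pos: [0.557, 0.2011, 0.1791]
tcp_rot: [0.999, 0.037, -0.0, 0.0]
contact_force: [-0.1, -0.7, -0.1]
opening: 0.999
finger_force: 0.0
eef_pos: [0.5574, 0.2014, 0.1795]
tcp_rot: [0.999, 0.037, 0.0, 0.0]
[0.55735897 0.201383   0.17949167] 11.15
pred px 250.12123147373862 122.96383125151895
blob 246.9 120.5 15.9 738.0 bbox (232, 105, 31, 32) xyz [0.6007 0.1969 0.07  ] [0.6272 0.2226 0.07  ] mid [0.6139 0.2098 0.07  ]
(np.float64(459.99927702610137), np.float64(263.3103160818692))
```

The thick pin's head spans 27 mm, as expected, at (0.614, 0.210).

```bash
python3 -m pendant '[{"dx":5.7,"dy":-0.4,"dz":0,"twist":0},{"dx":5.7,"dy":-0.4,"dz":5,"twist":0},{"dx":5.7,"dy":-0.4,"dz":10,"twist":0},{"dx":5.7,"dy":-0.4,"dz":13.8,"twist":0},{"dx":5.7,"dy":-0.4,"dz":13.8,"twist":0},{"dx":5.7,"dy":-0.4,"dz":13.8,"twist":0}]' | sed -n 2,4p
python3 -m pendant '[{"dx":0,"dy":0,"dz":0,"twist":0},{"dx":0,"dy":0,"dz":0,"twist":0},{"dx":0,"dy":0,"dz":0,"twist":0},{"dx":0,"dy":0,"dz":0,"twist":0},{"dx":0,"dy":0,"dz":0,"twist":0}]' 0 60
```

```text
eef_pos: [0.6151, 0.2108, 0.0432]
tcp_rot: [0.999, 0.038, 0.001, -0.0]
contact_force: [0.1, -0.3, 1.4]
time: 12.58
eef_pos: [0.6146, 0.2108, 0.0424]
tcp_rot: [0.999, 0.038, 0.001, -0.0]
contact_force: [-0.4, -0.4, 5.0]
opening: 0.31
finger_force: 58.9
```

```bash
python3 -m pendant '[{"dx":0,"dy":0,"dz":-5,"twist":0},{"dx":-2,"dy":2,"dz":-11.3,"twist":0},{"dx":-19.5,"dy":19.5,"dz":-11.3,"twist":0},{"dx":-19.5,"dy":19.5,"dz":-11.3,"twist":0},{"dx":-19.5,"dy":19.5,"dz":-11.3,"twist":0},{"dx":-19.5,"dy":19.5,"dz":-11.3,"twist":0},{"dx":-19.5,"dy":19.5,"dz":-11.3,"twist":0},{"dx":-19.5,"dy":19.5,"dz":-11.3,"twist":0},{"dx":-19.5,"dy":19.5,"dz":-11.3,"twist":0},{"dx":-19.5,"dy":19.5,"dz":-11.3,"twist":0}]' | tail -2
python3 -m pendant '[{"dx":0,"dy":0,"dz":0,"twist":0},{"dx":0,"dy":0,"dz":0,"twist":0},{"dx":0,"dy":0,"dz":0,"twist":0}]' | sed -n 1,3p
python3 - <<'E'
from h import *
import pickle
s,c=grab("wrist"); pickle.dump((s,c),open("w8.pkl","wb")); save(c,"pics/w8.png")
b=bore(s,c,[.4798,.0056,.04],.01025,.7); print(s["eef_pos"],b,(1000*tool(s,b[0])).round(1))
for r in range(200,252,4): print(r,(1000*tool(s,wpt(s,c,253,r))).round(1))
for r in (215,225): print(r,[tuple((1000*tool(s,wpt(s,c,u,r))).round(1).tolist()) for u in range(234,276,2)])
head(s,c,(.4837,-.0478,.082),.01)
E
```

```text
opening: 0.307
finger_force: 59.4
time: 14.2
eef_pos: [0.4343, 0.0016, 0.1543]
tcp_rot: [0.999, 0.038, -0.0, 0.0]
[0.43425306 0.00160401 0.15430803] (array([0.4788, 0.006 , 0.04  ]), np.float64(11.12), 68, np.float64(0.0004)) [ 44.8  -1.  114.3]
200 [-31.1   1.  154.4]
204 [-35.6   1.  154.2]
208 [ 8.3  0.7 34.9]
212 [ 8.1  0.7 28.8]
216 [ 8.5  0.6 21.8]
220 [ 8.1  0.6 16.8]
224 [ 8.3  0.6 10.9]
228 [13.2  0.6 -4.4]
232 [12.8  0.6 -8.2]
236 [ 12.5   0.6 -12. ]
240 [ 12.8   0.6 -16.7]
244 [ 13.2   0.5 -21.4]
248 [ 13.2   0.5 -25. ]
215 [(-49.1, -19.8, 155.5), (-49.5, -17.6, 156.6), (-49.3, -15.4, 156.2), (2.6, -7.8, 36.7), (5.6, -6.3, 29.8), (6.3, -5.0, 28.3), (7.6, -3.6, 25.3), (8.1, -2.4, 24.2), (8.2, -1.2, 23.9), (8.5, 0.0, 23.1), (8.5, 1.2, 23.1), (8.2, 2.5, 23.8), (7.7, 3.7, 25.0), (7.2, 5.0, 26.1), (6.7, 6.2, 27.2), (5.0, 7.6, 31.2), (1.2, 9.3, 39.9), (-48.4, 17.2, 154.1), (-49.0, 19.5, 155.4), (80.2, 0.3, -141.8), (-48.9, 23.8, 155.0)]
225 [(-61.0, -20.0, 155.2), (-60.7, -17.8, 154.6), (-60.6, -15.6, 154.5), (4.5, -7.1, 17.4), (6.1, -5.8, 14.2), (6.7, -4.6, 12.9), (7.6, -3.4, 11.0), (7.9, -2.2, 10.5), (8.3, -1.1, 9.4), (8.6, 0.1, 9.0), (8.6, 1.2, 8.9), (8.2, 2.3, 9.8), (7.8, 3.4, 10.5), (7.7, 4.6, 10.7), (6.9, 5.8, 12.5), (5.3, 7.1, 15.8), (3.5, 8.4, 19.6), (-60.6, 17.5, 154.3), (-60.4, 19.6, 153.9), (-61.2, 22.0, 155.5), (-61.1, 24.2, 155.2)]
pred px 323.52024170108575 141.65194304107843
blob 355.0 101.0 170.6 24171.0 bbox (199, 29, 313, 142) xyz [ 0.4584 -0.2566  0.082 ] [0.5803 0.0486 0.082 ] mid [ 0.5193 -0.104   0.082 ]
```

View pics/w8.png

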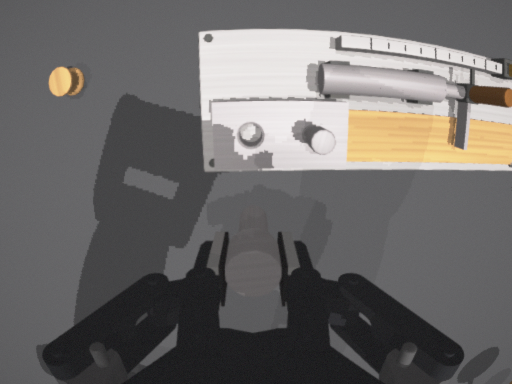

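The picture shows the thin pin seated in its bore with its head at (322,142), where it should be. The wide bore is clear at (250,132). The thick pin hangs upright with its axis at tool (-0.5, +0.8) mm.

```bash
python3 -m pendant '[{"dx":4.57,"dy":-0.19,"dz":0,"twist":0},{"dx":4.57,"dy":-0.19,"dz":3,"twist":0},{"dx":4.57,"dy":-0.19,"dz":6.6,"twist":0},{"dx":4.57,"dy":-0.19,"dz":6.6,"twist":0},{"dx":4.57,"dy":-0.19,"dz":6.6,"twist":0},{"dx":4.57,"dy":-0.19,"dz":6.6,"twist":0}]' | tail -3
python3 - <<'E'
from h import *
import pickle
s,c=grab("wrist"); pickle.dump((s,c),open("w9.pkl","wb"))
print(s["eef_pos"].round(4),(1000*tool(s,[.4788,.006,.04])).round(1),(1000*tool(s,[.4797,.0062,.04])).round(1))
g=cv2.cvtColor(c["img"],cv2.COLOR_RGB2GRAY);u,v=map(int,wproj(s,c,[.4793,.006,.04]))
print(u,v);print(g[v-16:v+10,u-20:u+21])
a=(1000*tool(s,wplane(s,c,u,v-10,.04))).round(1),(1000*tool(s,wplane(s,c,u,v,.04))).round(1);print(a)
for r in (212,222): print(r,[tuple((1000*tool(s,wpt(s,c,q,r))).round(1).tolist()) for q in range(236,274,2)])
E
```

```text
contact_force: [0.3, 0.0, -1.7]
opening: 0.31
finger_force: 59.4
[0.481  0.0065 0.0903] [-2.4  0.3 50.3] [-1.5  0.2 50.3]
252 213
[[126 127 125 ... 126 129 126]
 [125 125 127 ... 127 128 128]
 [125 128 129 ... 127 127 129]
 ...
 [115 114 114 ... 197 197 196]
 [115 113 113 ... 197 198 198]
 [117 115 116 ... 200 199 201]]
(array([ 5.8,  0. , 50.3]), array([-1.7,  0. , 50.3]))
212 [(-1.3, -11.3, 51.0), (-6.1, -10.4, 62.5), (-8.7, -9.2, 68.6), (5.3, -6.4, 35.4), (5.7, -5.1, 34.4), (7.4, -3.7, 30.5), (8.5, -2.4, 27.9), (8.2, -1.2, 28.7), (8.5, 0.0, 27.9), (8.5, 1.3, 27.9), (7.9, 2.5, 29.2), (7.7, 3.8, 29.7), (7.1, 5.1, 31.2), (6.6, 6.4, 32.3), (4.7, 7.8, 36.7), (-2.3, 10.0, 53.3), (-1.4, 11.3, 51.1), (-1.7, 12.7, 51.9), (-1.5, 14.1, 51.3)]
222 [(-9.1, -11.4, 51.0), (-9.7, -10.1, 52.5), (4.0, -7.3, 22.8), (5.7, -5.9, 19.2), (6.7, -4.7, 17.1), (7.3, -3.5, 15.7), (7.8, -2.3, 14.6), (8.6, -1.1, 13.0), (8.2, 0.0, 13.8), (8.1, 1.2, 13.9), (8.2, 2.3, 13.6), (8.0, 3.5, 14.1), (7.4, 4.7, 15.5), (6.8, 5.9, 16.7), (5.6, 7.2, 19.3), (2.9, 8.7, 25.2), (-9.0, 11.4, 50.9), (-8.8, 12.8, 50.5), (-9.5, 14.3, 51.9)]
```

```bash
python3 -m pendant '[{"dx":-0.13,"dy":-0.05,"dz":0.3,"twist":0},{"dx":-0.13,"dy":-0.05,"dz":0.5,"twist":0},{"dx":-0.13,"dy":-0.05,"dz":0.5,"twist":0},{"dx":-0.13,"dy":-0.05,"dz":0.5,"twist":0}]' | sed -n 2,4p
python3 - <<'E'
from h import *
import pickle
s,c=grab("wrist"); pickle.dump((s,c),open("w10.pkl","wb"))
print(s["eef_pos"].round(4),(1000*tool(s,[.4788,.006,.04])).round(1),(1000*tool(s,[.4797,.0062,.04])).round(1))
u,v=map(int,wproj(s,c,[.4793,.006,.04])); print(u,v)
g=cv2.cvtColor(c["img"],cv2.COLOR_RGB2GRAY)
print("col",[(r,int(g[r,u])) for r in range(v-24,v+4)])
for k in(-4,0,3): print("row",v+k,[(q,int(g[v+k,q])) for q in range(u-22,u+24)])
for r in range(v-20,v-8,2): print(r,(1000*tool(s,wplane(s,c,u,r,.04))).round(1))
E
```

```text
eef_pos: [0.4782, 0.0072, 0.0833]
tcp_rot: [0.999, 0.038, -0.0, -0.0]
contact_force: [-0.1, -0.1, -1.1]
[0.4782 0.0072 0.0833] [ 0.5  1.3 43.3] [ 1.4  1.2 43.3]
253 213
col [(189, 124), (190, 125), (191, 128), (192, 126), (193, 128), (194, 130), (195, 127), (196, 128), (197, 126), (198, 121), (199, 109), (200, 112), (201, 123), (202, 128), (203, 127), (204, 117), (205, 103), (206, 97), (207, 95), (208, 96), (209, 95), (210, 94), (211, 94), (212, 94), (213, 94), (214, 93), (215, 92), (216, 90)]
row 209 [(231, 125), (232, 126), (233, 125), (234, 125), (235, 123), (236, 119), (237, 114), (238, 109), (239, 97), (240, 90), (241, 89), (242, 93), (243, 96), (244, 96), (245, 98), (246, 96), (247, 96), (248, 97), (249, 96), (250, 96), (251, 98), (252, 95), (253, 95), (254, 94), (255, 99), (256, 96), (257, 96), (258, 95), (259, 94), (260, 92), (261, 95), (262, 99), (263, 95), (264, 92), (265, 89), (266, 91), (267, 97), (268, 103), (269, 110), (270, 121), (271, 123), (272, 124), (273, 125), (274, 125), (275, 124), (276, 124)]
row 213 [(231, 115), (232, 115), (233, 114), (234, 115), (235, 109), 
[... 402 characters left out ...]
 98), (273, 97), (274, 99), (275, 97), (276, 97)]
row 216 [(231, 116), (232, 116), (233, 117), (234, 115), (235, 108), (236, 99), (237, 99), (238, 96), (239, 91), (240, 87), (241, 91), (242, 93), (243, 92), (244, 95), (245, 95), (246, 95), (247, 96), (248, 93), (249, 95), (250, 97), (251, 95), (252, 93), (253, 90), (254, 90), (255, 92), (256, 91), (257, 93), (258, 92), (259, 90), (260, 91), (261, 90), (262, 89), (263, 90), (264, 87), (265, 89), (266, 87), (267, 88), (268, 94), (269, 97), (270, 96), (271, 100), (272, 101), (273, 101), (274, 100), (275, 100), (276, 99)]
193 [15.6  0.7 43.3]
195 [14.2  0.7 43.3]
197 [12.8  0.7 43.3]
199 [11.3  0.7 43.3]
201 [ 9.9  0.7 43.3]
203 [ 8.5  0.7 43.3]
```

```bash
python3 -m pendant '[{"dx":0.11,"dy":0.02,"dz":0,"twist":0},{"dx":0.11,"dy":0.02,"dz":0.3,"twist":0},{"dx":0.11,"dy":0.02,"dz":0.6,"twist":0},{"dx":0.11,"dy":0.02,"dz":0.9,"twist":0},{"dx":0.11,"dy":0.02,"dz":1.1,"twist":0},{"dx":0.11,"dy":0.02,"dz":1.1,"twist":0}]'
```

```text
time: 16.35
eef_pos: [0.4792, 0.0072, 0.0721]
tcp_rot: [0.999, 0.038, -0.0, -0.0]
contact_force: [1.0, -0.9, -1.1]
opening: 0.306
finger_force: 59.4
```

It is going in freely, so I'll continue to the bottom, release with limited opening to stay clear of the thin pin, and rise.

```bash
python3 -m pendant '[{"dx":0,"dy":0,"dz":0.6,"twist":0},{"dx":0,"dy":0,"dz":1.2,"twist":0},{"dx":0,"dy":0,"dz":1.6,"twist":0},{"dx":0,"dy":0,"dz":1.9,"twist":0},{"dx":0,"dy":0,"dz":1.9,"twist":0},{"dx":0,"dy":0,"dz":1.9,"twist":0}]'
```

```text
time: 17.1
eef_pos: [0.4797, 0.0072, 0.0544]
tcp_rot: [0.999, 0.038, -0.0, -0.0]
contact_force: [-2.7, 0.3, 5.8]
opening: 0.307
finger_force: 60.2
```

```bash
python3 -m pendant '[{"dx":0,"dy":0,"dz":0,"twist":0},{"dx":0,"dy":0,"dz":0,"twist":0},{"dx":0,"dy":0,"dz":0,"twist":0},{"dx":0,"dy":0,"dz":0,"twist":0}]' 50 | tail -3
python3 -m pendant '[{"dx":0,"dy":0,"dz":-2,"twist":0},{"dx":0,"dy":0,"dz":-5,"twist":0},{"dx":0,"dy":0,"dz":-12.6,"twist":0},{"dx":0,"dy":3,"dz":-12.6,"twist":0},{"dx":0.5,"dy":22.8,"dz":-12.6,"twist":0},{"dx":0.5,"dy":22.8,"dz":-12.6,"twist":0},{"dx":0.5,"dy":22.8,"dz":-12.6,"twist":0},{"dx":0.5,"dy":22.8,"dz":-12.6,"twist":0},{"dx":0.5,"dy":22.8,"dz":-12.6,"twist":0},{"dx":0.5,"dy":22.8,"dz":-12.6,"twist":0}]' 60 | sed -n 1,4p
python3 -m pendant '[{"dx":0,"dy":0,"dz":0,"twist":0},{"dx":0,"dy":0,"dz":0,"twist":0},{"dx":0,"dy":0,"dz":0,"twist":0}]' | sed -n 1,3p
python3 - <<'E'
from h import *
import pickle
s,c=grab("wrist"); pickle.dump((s,c),open("w11.pkl","wb")); save(c,"pics/w11.png")
print(s["eef_pos"],wproj(s,c,(.5465,-.2166,.1)))
E
```

```text
contact_force: [-0.2, -0.7, 0.1]
opening: 0.503
finger_force: 0.0
time: 18.85
eef_pos: [0.5014, -0.2182, 0.1789]
tcp_rot: [0.999, 0.039, -0.0, -0.001]
contact_force: [0.4, 0.7, -0.4]
time: 19.23
eef_pos: [0.5018, -0.2193, 0.1794]
tcp_rot: [0.999, 0.038, 0.0, 0.0]
[ 0.50175977 -0.21929889  0.17944167] (np.float64(252.90740713263332), np.float64(140.28347320425374))
```

View pics/w11.png

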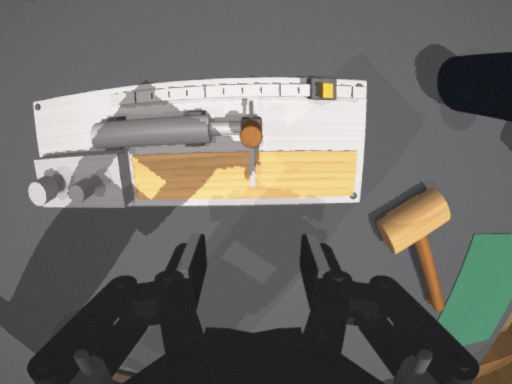

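This last view shows both pins in the block, with heads near (42,190) and (82,188). The knob top is at (251,135), the pointer at about (251,105) and the brass lug at (327,90). From here I use numbers only.

```bash
cat >> h.py <<'E'
def lug(s,c,box):
    x0,x1,y0,y1=box; h=cv2.cvtColor(c["img"],cv2.COLOR_RGB2HSV)[y0:y1,x0:x1]
    m=cv2.inRange(h,(15,150,90),(35,255,255)); n,l,st,ce=cv2.connectedComponentsWithStats(m)
    i=1+st[1:,4].argmax(); return ce[i]+[x0,y0],st[i]+[x0,y0,0,0,0]
E
python3 - <<'E'
from h import *
import pickle
s,c=pickle.load(open("w11.pkl","rb"))
print("lug",lug(s,c,(305,345,75,105)))
h=cv2.cvtColor(c["img"],cv2.COLOR_RGB2HSV)[120:150,235:270]
m=cv2.inRange(h,(3,120,60),(14,255,255)); n,l,st,ce=cv2.connectedComponentsWithStats(m); i=1+st[1:,4].argmax()
print("knob",ce[i]+[235,120],st[i])
u,v=ce[i]+[235,120]; k=wplane(s,c,u,v,.1); print("knob xyz",k,wpt(s,c,int(u),int(v)))
for q,n in[((42,190),"thick"),((82,188),"thin")]:
  print(n,[wpt(s,c,q[0]+a,q[1]+b).round(3).tolist() for a in(-4,0,4) for b in(-4,0)])
g=cv2.cvtColor(c["img"],cv2.COLOR_RGB2GRAY)
for r in range(98,122,3): print(r,g[r,236:268])
print(c["img"][84:98,316:340,0]); print([wpt(s,c,u,90).round(3).tolist() for u in(322,325,328,331)],[wpt(s,c,251,r).round(3).tolist() for r in range(96,120,3)])
yj=np.array([-.075,.9972,0]); print("jig y rel narrow bore, knob",98+1000*(k-[.4837,-.0478,.1])@yj,"xj",-30+1000*(k-[.4837,-.0478,.1])@[.9972,.075,0])
E
```

```text
lug (array([326.27058824,  90.27647059]), array([320,  83,  13,  15, 170]))
knob [250.91815857 134.39386189] [  6   0  21  27 391]
knob xyz [ 0.55085671 -0.21477636  0.1       ] [ 0.55090531 -0.21407415  0.09857086]
thick [[0.488, 0.002, 0.08], [0.483, 0.003, 0.08], [0.488, -0.004, 0.08], [0.484, -0.002, 0.08], [0.487, -0.006, 0.076], [0.484, -0.008, 0.079]]
thin [[0.493, -0.05, 0.077], [0.49, -0.052, 0.081], [0.492, -0.053, 0.075], [0.49, -0.056, 0.08], [0.49, -0.054, 0.069], [0.488, -0.058, 0.075]]
98 [226 226 226 226 225 215 181 177 176 176 182 210 226 228 228 228 228 228
 229 229 228 228 226 220 217 217 219 226 229 228 228 228]
101 [240 240 240 240 239 225 172 161 163 162 168 217 221 173 143 140 153 225
 239 240 240 239 235 233 234 234 239 239 240 239 239 239]
104 [235 235 235 235 232 208 162 155 155 156 181 220 214 161 127 124 139 215
 231 235 236 236 231 229 228 229 235 236 236 237 236 236]
107 [237 238 238 238 237 236 219 167 158 165 217 235 217 162 128 124 136 202
 224 234 237 237 233 231 231 232 230 232 237 238 237 237]
110 [219 234 236 237 238 236 217 166 156 167 218 235 22
[... 1558 characters left out ...]
42 228 165
  127 125 181 236 238 238]
 [ 90  87  82  91  99 107 152 233 245 245 245 245 244 244 243 243 231 171
  129 124 179 235 238 238]
 [129 124 116 101 101 106 154 230 244 245 245 244 244 243 243 243 232 166
  128 127 187 225 228 230]
 [131 126 124 114 106 104 131 197 226 229 230 231 234 234 234 235 219 152
  126 119 155 197 204 207]]
[[0.591, -0.276, 0.053], [0.591, -0.278, 0.054], [0.592, -0.281, 0.055], [0.592, -0.284, 0.054]] [[0.579, -0.212, 0.011], [0.576, -0.213, 0.011], [0.573, -0.213, 0.043], [0.571, -0.213, 0.043], [0.568, -0.213, 0.043], [0.565, -0.214, 0.044], [0.562, -0.214, 0.043], [0.559, -0.214, 0.044]]
jig y rel narrow bore, knob -73.54557621026234 xj 24.445443279515665
```

Both heads read about 80 mm, so the pins are seated. The knob is at about (0.548, −0.215), so I'll grasp it with the fingers closing along the jig's y.

```bash
python3 -m pendant '[{"dx":4.6,"dy":-0.1,"dz":0,"twist":0},{"dx":4.6,"dy":-0.1,"dz":4,"twist":0},{"dx":4.6,"dy":-0.1,"dz":9,"twist":0},{"dx":4.6,"dy":-0.1,"dz":12,"twist":0},{"dx":4.6,"dy":-0.1,"dz":12,"twist":0},{"dx":4.6,"dy":-0.1,"dz":12,"twist":0}]' | sed -n 2,4p
python3 -m pendant '[{"dx":0,"dy":0,"dz":0,"twist":0},{"dx":0,"dy":0,"dz":0,"twist":0},{"dx":0,"dy":0,"dz":0,"twist":0},{"dx":0,"dy":0,"dz":0,"twist":0},{"dx":0,"dy":0,"dz":0,"twist":0}]' 0 90
python3 - <<'E'
from h import *
import pickle
s,c=grab("wrist"); pickle.dump((s,c),open("w12.pkl","wb"))
print(s["eef_pos"],s["tcp_rot"]); p=[.573,-.2133,.042]; L=[.592,-.281,.054]
print(wproj(s,c,p),wproj(s,c,L))
u,v=map(int,wproj(s,c,L)); ce,st=lug(s,c,(u-40,min(u+40,512),max(v-40,0),v+40)); print(ce,st, wplane(s,c,*ce,.055))
u,v=map(int,wproj(s,c,p)); g=cv2.cvtColor(c["img"],cv2.COLOR_RGB2GRAY)
for r in range(v-12,v+16,3): print(r,g[r,u-20:u+21],wpt(s,c,u,r).round(3))
E
```

```text
eef_pos: [0.5484, -0.2159, 0.0608]
tcp_rot: [0.999, 0.038, 0.001, 0.001]
contact_force: [-0.1, -0.2, 0.9]
time: 20.65
eef_pos: [0.5484, -0.2153, 0.0614]
tcp_rot: [0.999, 0.038, 0.001, 0.0]
contact_force: [-0.6, 2.7, 6.2]
opening: 0.19
finger_force: 87.5
[ 0.54841582 -0.21525872  0.06143874] [9.99287364e-01 3.77315035e-02 1.04461907e-03 7.87773714e-05]
(np.float64(251.70021665829367), np.float64(191.78676855869872)) (np.float64(376.1515902871588), np.float64(174.79319042366652))
[370.69216418 172.41604478] [359 158  24  29 536] [ 0.59328468 -0.27692517  0.055     ]
179 [145 145 144 143 145 144 146 143 145 145 144 143 143 144 143 144 149 150
 151 150 149 148 147 153 185 220 229 229 229 229 230 230 230 230 230 229
 230 230 229 230 229] [ 0.571 -0.213  0.01 ]
182 [145 144 146 142 146 144 146 145 145 144 145 146 146 145 145 145 145 145
 145 144 128 125 129 131 129 142 180 200 223 230 231 232 232 229 213 199
 198 202 223 225 182] [ 0.569 -0.213  0.011]
185 [146 147 146 146 147 147 147 146 146 147 147 146 146 147 146 147 147 147
 147 144 127 117 118 116 116 119 137 144 154 186 198 199 198 1
[... 720 characters left out ...]
97  74  72  72  74  74  84 106 117 120 138 146 148 148 146 148 148 146
 148 148 149 147 146] [ 0.57  -0.213  0.043]
200 [146 149 148 148 147 145 148 148 147 147 136 134 132 134 132 133 132 125
  95  74  71  70  71  72  85 107 117 121 137 147 147 147 148 145 149 147
 147 147 146 147 147] [ 0.569 -0.213  0.044]
203 [148 149 147 147 147 148 146 137 131 131 123 119 117 118 118 118 117 108
  85  73  70  71  70  75  82 108 117 118 117 118 119 118 117 117 122 121
 139 147 147 147 148] [ 0.566 -0.213  0.042]
206 [142 143 141 143 144 142 133 106  80  73  74  73  72  74  73  71  74  74
  72  70  70  71  73  71  68  67  65  66  67  66  66  67  62  61  64  69
  93 114 136 145 145] [ 0.565 -0.214  0.043]
```

Run:
```python
from h import *
import pickle
s,c=pickle.load(open("w11.pkl","rb")); yj=np.array([-.075,.9972,0])
for z in(.050,.0545):
  a,b=wplane(s,c,322.6,90,z),wplane(s,c,333,90,z); print("lug width",1000*(a-b)@yj,(a+b)/2)
p=wplane(s,c,251.2,104,.0425); print(p,"pull mm",1000*(p-(a+b)/2)@yj)
s,c=pickle.load(open("w12.pkl","rb")); print(c["img"][172,355:390,0]); print([wpt(s,c,u,172).round(3).tolist() for u in range(358,386,3)])
```

```text
lug width 9.913886059501746 [ 0.59176098 -0.28200347  0.05      ]
lug width 9.749429911962222 [ 0.59159514 -0.28086552  0.0545    ]
[ 0.57150793 -0.21323718  0.0425    ] pull mm 68.94552073871874
[ 77  77  84  97 102 103 101 102 103 104 106 108 134 207 240 245 244 243
 242 242 242 242 242 243 243 242 241 238 231 235 235 235 236 235 235]
[[0.589, -0.276, 0.038], [0.591, -0.275, 0.045], [0.592, -0.276, 0.048], [0.593, -0.276, 0.053], [0.593, -0.277, 0.054], [0.593, -0.279, 0.054], [0.593, -0.281, 0.054], [0.594, -0.282, 0.054], [0.594, -0.285, 0.054], [0.589, -0.297, 0.033]]
```

The pull needed is about 69 mm, within the 55–95 mm range.

```bash
python3 -m pendant '[{"dx":0,"dy":1,"dz":0,"twist":0},{"dx":0,"dy":2.3,"dz":0,"twist":0},{"dx":0,"dy":3.8,"dz":0,"twist":0},{"dx":0,"dy":5.2,"dz":0,"twist":0},{"dx":0,"dy":6.3,"dz":0,"twist":0},{"dx":0,"dy":6.9,"dz":0,"twist":0},{"dx":0,"dy":6.9,"dz":0,"twist":0},{"dx":0,"dy":6.9,"dz":0,"twist":0},{"dx":0,"dy":6.9,"dz":0,"twist":0}]'
cat > fin.py <<'E'
from h import *
import pickle
s,c=grab("wrist"); pickle.dump((s,c),open("w13.pkl","wb"))
print(s["eef_pos"],s["tcp_rot"]); u,v=map(int,wproj(s,c,[.592,-.281,.054])); print(u,v)
r=c["img"][:,:,0].astype(int); 
print("lug",[ (k,r[k,u-22:u+23].tolist()) for k in (v-8,v-4,v,v+4)])
pu,pv=map(int,wproj(s,c,[.574,-.2805,.0425])); print(pu,pv)
for k in range(pv-8,pv+12,3): print(k,r[k,pu-16:pu+17].tolist(),wpt(s,c,pu,k).round(3))
E
python3 fin.py
```

```text
time: 21.82
eef_pos: [0.5548, -0.2823, 0.0614]
tcp_rot: [0.999, 0.038, 0.002, -0.001]
contact_force: [2.6, 8.3, 5.2]
opening: 0.191
finger_force: 87.7
[ 0.55479947 -0.28228118  0.06144844] [ 0.99929076  0.03757259  0.00221496 -0.00116963]
254 176
lug [(168, [128, 94, 94, 93, 100, 125, 138, 142, 115, 99, 100, 100, 132, 231, 247, 247, 247, 247, 247, 247, 247, 247, 247, 247, 247, 247, 247, 247, 247, 247, 246, 221, 159, 144, 140, 141, 143, 144, 147, 147, 149, 144, 132, 133, 195]), (172, [139, 93, 91, 93, 95, 97, 95, 98, 98, 97, 96, 99, 132, 232, 247, 247, 247, 247, 247, 247, 247, 247, 247, 247, 247, 247, 247, 247, 247, 247, 247, 226, 161, 143, 143, 146, 145, 144, 144, 144, 145, 143, 135, 135, 191]), (176, [145, 94, 93, 95, 99, 100, 97, 99, 95, 97, 99, 99, 122, 222, 246, 247, 247, 247, 247, 247, 247, 247, 247, 247, 247, 247, 247, 247, 247, 247, 247, 228, 169, 146, 146, 142, 140, 140, 142, 144, 143, 142, 135, 131, 178]), (180, [132, 99, 96, 96, 98, 97, 98, 98, 98, 97, 98, 98, 109, 185, 244, 247, 247, 247, 247, 247, 247, 247, 247, 247, 247, 247, 247, 247, 247, 247, 245, 220, 155, 136, 138, 
[... 623 characters left out ...]

201 [173, 174, 174, 174, 171, 175, 172, 171, 173, 170, 172, 171, 172, 156, 114, 85, 84, 84, 82, 84, 98, 125, 138, 151, 154, 156, 154, 156, 155, 154, 155, 158, 169] [ 0.574 -0.28   0.043]
204 [178, 178, 178, 177, 177, 172, 153, 139, 137, 139, 138, 139, 138, 134, 105, 88, 83, 83, 84, 84, 97, 125, 135, 137, 136, 138, 137, 137, 138, 134, 140, 150, 156] [ 0.572 -0.28   0.042]
207 [152, 152, 144, 107, 78, 72, 69, 68, 67, 65, 68, 68, 67, 69, 79, 82, 84, 84, 85, 84, 81, 72, 66, 66, 66, 66, 67, 67, 67, 66, 66, 67, 84] [ 0.571 -0.281  0.044]
210 [135, 124, 95, 69, 66, 67, 64, 66, 64, 61, 62, 62, 63, 64, 68, 69, 74, 74, 76, 75, 76, 69, 68, 67, 62, 64, 66, 65, 64, 67, 64, 67, 67] [ 0.569 -0.281  0.043]
```

The pointer centre is at column 252.0 and the lug centre at 254.0, so about 1.1 mm more pull is needed.

```bash
python3 -m pendant '[{"dx":0,"dy":0.11,"dz":0,"twist":0},{"dx":0,"dy":0.11,"dz":0,"twist":0},{"dx":0,"dy":0.11,"dz":0,"twist":0},{"dx":0,"dy":0.11,"dz":0,"twist":0},{"dx":0,"dy":0.11,"dz":0,"twist":0},{"dx":0,"dy":0.11,"dz":0,"twist":0},{"dx":0,"dy":0.11,"dz":0,"twist":0},{"dx":0,"dy":0.11,"dz":0,"twist":0}]'
cat >> fin.py <<'E'
def edge(row,x0,t,sg):
    a=r[row]; 
    for x in range(x0,x0+sg*30,sg):
        if (a[x]>t)!=(a[x+sg]>t): return x+sg*(t-a[x])/(a[x+sg]-a[x])
L=np.mean([[edge(k,u,190,-1),edge(k,u,190,1)] for k in range(v-8,v+3)],0)
P=np.mean([[edge(k,pu,125,-1),edge(k,pu,112,1)] for k in range(pv-2,pv+4)],0)
l=wplane(s,c,L.mean(),v-4,.0545);p=wplane(s,c,P.mean(),pv,.0425); yj=np.array([-.075,.9972,0])
print("edges",L,P,"pull more mm",1000*(p-l)@yj)
E
python3 fin.py | tail -1
```

```text
time: 22.88
eef_pos: [0.5549, -0.2832, 0.0615]
tcp_rot: [0.999, 0.038, 0.002, -0.001]
contact_force: [3.4, 7.8, 6.0]
opening: 0.19
finger_force: 87.7
edges [242.71140663 261.98733732] [248.56343534 253.33105   ] pull more mm 0.8514920399352497
```

With the pointer's true 4 mm width (about 7 px from its sharp left edge), its centre is at column 252.1 against 252.35 for the lug. That leaves about 0.2 mm, and the grip is firm, so I'm handing in.

```bash
python3 -c "
from plant import ctrl
print(ctrl.sign_off())"
```

```text
the job is handed in; nothing more can be done
None
```

I handed the job in at about 23 s with both pins dropped to the bottom of their bores and released, and the knob held drawn out so the pointer stands about 0.2 mm from the mark by the wrist camera.

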